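# Set a hold-down clamp's spindle and lock its ring

## Task

Set the hold-down clamp for this power-supply unit: slacken the brass lock ring until it runs free, turn the black knob clockwise until you feel the rubber foot touch the transformer and then about a quarter turn more, and tighten the lock ring firmly by hand again without disturbing that setting. Never force the knob while the ring is tight, wrench the ring or crush the transformer, and do not knock the unit or shift the screwdriver, fan or screw tray.

Things in the scene. Friction and masses are not known exactly. Their poses are not given: they have to be found in the camera images.
- ring_grip (a point): centre of the knurled brass lock ring, a disc 44 mm across, 14 mm high, axis upright; the point is on the axis half-way up, 128 mm above the table; x axis to its red mark. Clockwise from above tightens, 3 mm a turn. Below are a boss 33 mm across (top 113 mm above the table) and the arm (top 110 mm); otherwise nothing within 80 mm of the axis is higher than 116 mm
- lock_ring: the same lock ring as a body; origin on its axis at table height at the start, x axis to the red mark, z up. At the start it is tight: 0.25 to 0.5 N m breaks it loose; turned back 1.0 to 1.4 rad it runs free (0.03 N m) for over half a turn more. Tightening: from the first resistance torque grows about 0.3 N m, clamping force about 23 N, per rad; firm is 0.35 to 0.5 N m
- knob_grip (a point): centre of the black knurled knob at the top of the screwed spindle, 30 mm across, 18 mm high, on the same upright axis 31 mm above ring_grip at the start (159 mm above the table); x axis to its white mark. 15 mm is free between ring and knob; fingers reach the ring past the knob. Held fast while the ring is tight
- spindle (a joint): angle of knob and spindle, rad, 0 at the start, growing clockwise seen from above; it screws down 0.477 mm per rad (3 mm a turn). With the ring slack it turns with 0.035 N m; once the foot touches, each further rad adds about 0.12 N m of torque and 11 N of pressing force. The rubber twists: let go, the knob springs back up to 0.15 rad
- collet: split steel sleeve under the lock ring round the spindle; the tightened ring squeezes it on to the spindle and so locks it. It gives by up to 0.1 rad of twist under the ring. Nothing to grasp. Origin on the spindle axis at table height
- foot: orange rubber foot on the spindle's lower end, 26 mm across, underside 73.5 mm above this origin, which is on the axis. At the start it hangs 0.3 to 2 mm clear of the transformer, whose height differs from unit to unit: the gap is not known and must be felt
- nest: dark fixed assembly plate 250 x 460 x 12 mm with the open light-grey chassis (200 x 260 mm, rim 84 mm above the table) and its black and yellow transformer (top about 72 mm) under the clamp; origin below the spindle axis at table height. The fixed clamp's arm and pivot (top 114 mm) and its flat red handle (top 127 mm, from 115 to 265 mm out) lie on the plate's -y side of the axis
- screwdriver: a loose screwdriver with a red handle, 200 mm long, lying on the bench; leave it alone
- fan: a loose black square cooling fan, 80 x 80 x 25 mm, lying on the bench; leave it alone
- tray: a loose blue tray of screws and washers, 100 x 140 x 30 mm, standing on the bench; leave it alone

How it is judged:
On the way, in this order (a step that is already met when the one before it is completed fails the run):
1. the lock ring is slackened until it no longer presses on the collet (contact force between lock_ring and collet below 2 N), for 0.2 s.
2. with the ring slack, the knob is turned down until the rubber foot bears on the transformer with 10 to 25 N (a quarter turn past touching is about 17 N) (contact force between foot and anything else between 10 and 25 N and contact force between lock_ring and collet below 4 N), for 0.3 s.
At the end, for the whole second after the job is handed in: the lock ring is tight and at rest, pressing on its collet with over 20 N (about 0.3 N m), and the rubber foot bears on the transformer with 10 to 25 N (contact force between lock_ring and collet above 20 N and contact force between foot and anything else between 10 and 25 N and angular speed of lock_ring below 0.05 rad/s); the robot touches nothing.
It fails at once if the transformer is crushed: the foot presses with over 45 N (contact force between foot and anything else above 45 N).
It fails at once if the lock ring is wrenched: it presses on its collet with over 90 N (contact force between lock_ring and collet above 90 N).
It fails at once if the knob is forced round while the ring is tight (contact force between lock_ring and collet above 15 N and (velocity of joint spindle above 0.15 rad/s or velocity of joint spindle below -0.15 rad/s)).
It fails at once if the unit is knocked: the robot presses on the chassis or plate with over 12 N (contact force between any of the fingers, the arm and nest above 12 N).
It fails at once if a bystander is shifted by over 20 mm (distance of any of screwdriver, fan, tray from where it was at the start of the episode above 0.02 m).
It also fails if it takes over 72 s, if anything falls off the work surface, if the arm or the gripper's body presses on something with over 40 N, if the wrist force passes 120 N, or if a joint passes its speed limit or range.

## Robot

A 7-joint arm with a two-finger parallel gripper is mounted at the origin on the work surface. World frame = base frame: x ahead of the robot, y to its left, z up, the work surface at z = 0. Lengths are in m, angles in rad, forces in N, time in s.
With the tool pointing down it reaches from about 0.4 to 0.85 m from the base axis. Payload 10.4 kg.
Tool frame: the origin (TCP) lies on the centre line of the jaws, within the pads' length; the fingertips stand 17 mm ahead of it and the grasp point (between the pads) lies 2 mm behind it (manip.tcp_to_tips is the distance from the TCP to the fingertips, in m); z points along the fingers, x is the direction in which the jaws open and shut, and the axes are right-handed (so a half turn about z gives the same grasp; the last joint's range is limited). The gripper opens to 85 mm and grips with 20 to 120 N. Pads are 22 mm wide; open, the fingers measure 114 mm over their backs; the gripper's body (76 mm by 85 mm) begins 54 mm behind the grasp point. The pads swing forward as they close: fully open they stand 13 mm farther back than shut.
Start: joints at [-1.229, 0.332, -0.065, 1.46, 0.022, 1.35, -0.088], TCP at [0.223, 0.584, 0.248] pointing down, gripper open.
Joint ranges: [-2.6, 2.6], [-0.5, 2.12], [-1.47, 1.34], [0.16, 2.42], [-1.27, 4.41], [0.06, 2.06], [-2.6, 2.6]. Speed limits (rad/s): [2.22, 2.22, 2.79, 2.79, 3.14, 3.14, 3.14].

## Interface

Orientations are given as a unit quaternion [x, y, z, w].
In Python, from workcell import manip gives the robot as it stands.
- The arm moves only by the shell command python3 -m pendant 'ROWS' [FORCE]. ROWS is JSON, a list of rows, each a list of 3 entries, a list of its own where there are three numbers: the shift along the world's x, y, z in cm, then the turn, a rotation vector about the world's x, y, z in degrees, then the closure in counts, from 0 (fully open) to 255 (shut). A call has 1 to 12 rows; each row shifts and turns the pose as measured when the row begins; what a row does not reach is not made up. A row lasts 1/8 s, in which the tool goes at most 62.5 mm and 10.7 degrees, less where a joint would pass 70% of its speed; a pose out of reach is approached as far as the arm can. A call is refused whole if a number of a shift passes 6.25 or a number of a turn 10.7, either way. A call with a gripper value outside its range is refused whole. The fingers move at their own pace and stop on an object; FORCE is the grip in N (left out, the last holds). Time passes only in rows, so rows that do not move let the fingers close. It gives the time, the measured TCP pose, the force and the opening at its end, in the units of the state.
- manip.get_obs(): the state, without advancing time (a new reading comes with each control period).
- manip.camera(name): name is "side" or "top"; returns a dict with "pixels" (400x640x3 uint8, red, green, blue), "range_z" (400x640 float32, m along the optical axis (not along the pixel's ray), 0 where there is no reading), "K" (3x3 intrinsics, pixels), "origin" and "rotation" of the camera in the world. Camera axes: x right, y down, z forward; pixel columns grow to the right and rows downward; lengths in m; the calibration is good to about 2 mm. A picture is of the moment at which its call begins.
- manip.hand_in(): hands the job in, once; it reports no verdict.
The state is a dict: "clock": time; "joint_pos": joint angles; "joint_velocities": joint speeds; "tau": joint torques, N m; "position": TCP position; "ee_rot": TCP orientation; "ft_force": force on the tool from outside, world axes, zero at the start; "torque": the same for the moment, N m; "grip_width": opening from 0.0 (shut) to 1.0 (fully open).
Only numpy, scipy, OpenCV 4.12 (cv2) and the standard library are available. Lean on these libraries where they do the work, as an engineer would, in place of code of your own. Each camera call takes 0.05 s, during which the arm holds its last target.

## Working session

There is one attempt and no reset: what is moved stays moved. The work goes in short steps, Python scripts to look and compute and a shell command to move; the robot and the scene stay as the last step left them, time stands still between calls to the robot, and variables do not carry over. Pictures are saved under pics/ and viewed, and the job is handed in when it is done.

```bash
ls; mkdir -p pics
python3 - <<'E'
from workcell import manip
import cv2
o=manip.get_obs()
for k in o: print(k,o[k])
print(manip.tcp_to_tips)
for n in("side","top"):
    c=manip.camera(n); cv2.imwrite(f"pics/{n}0.png",c["pixels"][:,:,::-1]); print(n,c["K"],c["origin"],c["rotation"])
E
```

```text
pics
clock 0.0
joint_pos [-1.22861448  0.33289968 -0.06468441  1.4609732   0.02159712  1.34989262
 -0.08846911]
joint_velocities [ 2.92963962e-04 -8.56413155e-04  9.56810865e-04  5.17806975e-04
  6.93752058e-05 -1.04877466e-03 -4.26840275e-04]
tau [ 2.71172739e-04 -6.25456309e+01  4.94785141e-02 -3.91608775e+01
  1.61732209e-02  9.93984228e-03  1.95107435e-05]
position [0.22284881 0.58353189 0.24748329]
ee_rot [ 8.23623102e-01  5.67137056e-01 -5.87584016e-04  4.47810241e-04]
ft_force [-0.75303146 -0.38109551  0.34966774]
torque [-0.03963054  0.01114261  0.02489176]
grip_width 0.9999263200666599
0.017
side [[397.79598536   0.         319.19941198]
 [  0.         397.79598536 197.14646219]
 [  0.           0.           1.        ]] [ 0.48797174 -0.50385646  0.82641156] [ 0.93492694 -0.07383674  0.03403168 -0.34540064]
top [[444.26055079   0.         320.06428211]
 [  0.         444.26055079 193.36451922]
 [  0.           0.           1.        ]] [0.35354173 0.11184976 1.3099164 ] [ 0.71315454 -0.69522058  0.05773428 -0.06888902]
```

View pics/side0.png

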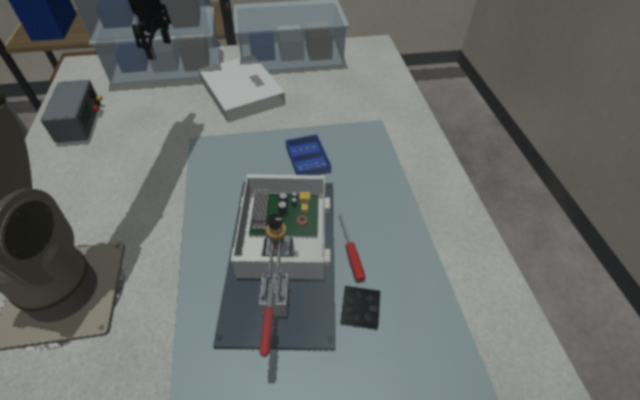

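View pics/top0.png

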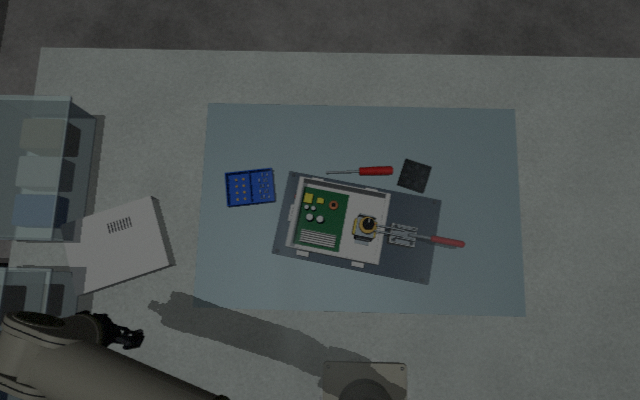

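```bash
cat > h.py <<'E'
from workcell import manip
import cv2, numpy as np
from scipy.spatial.transform import Rotation as R
def cloud(c):
    K=np.array(c["K"]);z=c["range_z"];v,u=np.mgrid[0:400,0:640]
    p=np.stack([(u-K[0,2])/K[0,0]*z,(v-K[1,2])/K[1,1]*z,z],-1)
    P=p@R.from_quat(c["rotation"]).as_matrix().T+np.array(c["origin"])
    P[z==0]=np.nan
    return P
def proj(c,p):
    q=R.from_quat(c["rotation"]).inv().apply(np.atleast_2d(p)-np.array(c["origin"]))
    K=np.array(c["K"]); q=q@K.T; return q[:,:2]/q[:,2:]
def crop(c,u0,v0,w,h,s,name):
    cv2.imwrite(name,cv2.resize(c["pixels"][v0:v0+h,u0:u0+w,::-1],None,fx=s,fy=s,interpolation=cv2.INTER_CUBIC))
E
python3 - <<'E'
from h import *
a=manip.camera("top"); b=manip.camera("side")
crop(a,335,190,70,60,10,"pics/t1.png"); crop(b,245,195,70,60,10,"pics/s1.png")
A=cloud(a);B=cloud(b)
np.set_printoptions(precision=3,suppress=True)
for n,C,c in(("top",A,a),("side",B,b)):
    for lo,hi in((.155,.18),(.122,.14)):
        m=(C[...,2]>lo)&(C[...,2]<hi)&(abs(C[...,0]-.5)<.15)&(abs(C[...,1])<.15)
        v,u=np.nonzero(m); print(n,lo,m.sum(),np.nanmean(C[m],0),C[m].min(0),C[m].max(0),u.min(),u.max(),v.min(),v.max())
# Nest orientation: rim 84mm
m=(abs(A[...,2]-.084)<.006)&(A[...,0]>.3)&(A[...,0]<.75)&(abs(A[...,1]-.1)<.3)
print(m.sum(), cv2.minAreaRect((A[m][:,:2]*1000).astype(np.float32)))
for p in ((225,368),(220,368),(240,320),(242,450)): print(p,A[p])
E
```

```text
top 0.155 114 [0.484 0.006 0.168] [ 0.47  -0.009  0.157] [0.499 0.02  0.175] 363 374 218 229
top 0.122 108 [0.481 0.007 0.134] [ 0.457 -0.149  0.123] [0.506 0.028 0.14 ] 359 425 217 237
side 0.155 176 [0.486 0.003 0.166] [ 0.471 -0.01   0.155] [0.501 0.021 0.171] 268 282 214 228
side 0.122 234 [ 0.486 -0.003  0.133] [ 0.464 -0.017  0.123] [0.508 0.02  0.139] 266 286 223 240
922 ((496.7044982910156, 39.740325927734375), (345.0897216796875, 201.0993194580078), 80.29501342773438)
(225, 368) [0.48  0.007 0.168]
(220, 368) [0.494 0.007 0.167]
(240, 320) [0.448 0.131 0.051]
(242, 450) [ 0.446 -0.214  0.124]
```

View pics/t1.png

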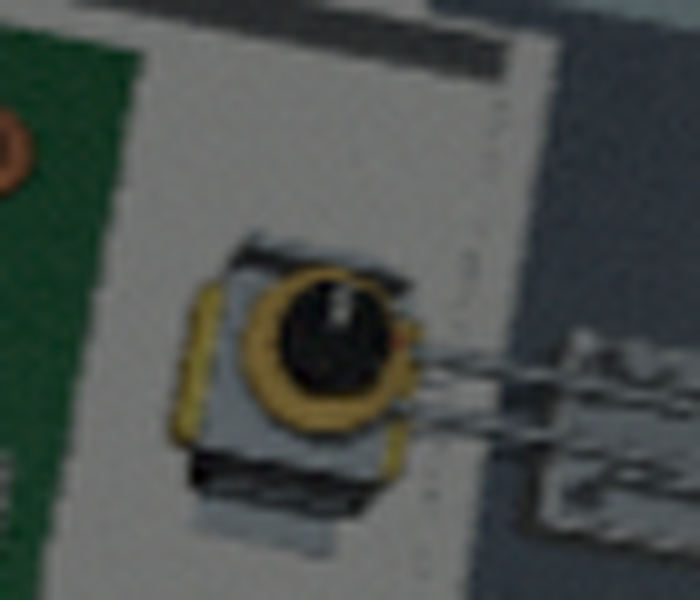

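View pics/s1.png

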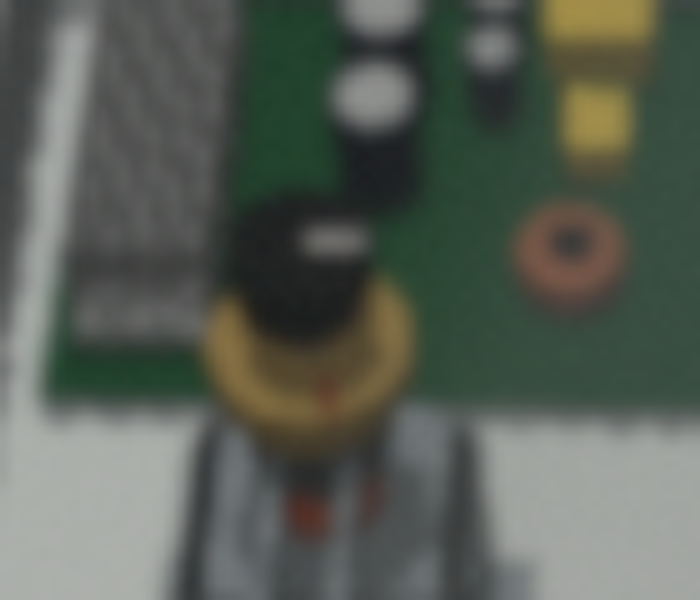

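```bash
python3 -m pendant '[[[2.4,-5.2,0],[0,0,-10.5],0],[[2.4,-5.2,0],[0,0,-10.5],0],[[2.4,-5.2,0],[0,0,-10.5],0],[[2.4,-5.2,0],[0,0,-10.5],0],[[2.4,-5.2,0],[0,0,-10.5],0],[[2.4,-5.2,0],[0,0,-10.5],0],[[2.4,-5.2,0],[0,0,-10.5],0],[[2.4,-5.2,0],[0,0,-10.5],0],[[2.4,-5.2,0],[0,0,-10.5],0]]' 80
cat > st.py <<'E'
from h import *
import sys
o=manip.get_obs(); r=R.from_quat(o["ee_rot"]); m=r.as_matrix()
np.set_printoptions(precision=4,suppress=True)
print("t",round(o["clock"],2),"p",np.array(o["position"]),"yaw",np.degrees(np.arctan2(m[1,0],m[0,0])).round(2),"z",m[:,2],"F",np.array(o["ft_force"]).round(2),"T",np.array(o["torque"]).round(3),"w",round(o["grip_width"],3),"j",np.array(o["joint_pos"]).round(2))
E
python3 st.py
```

```text
clock: 1.32
position: [0.4399, 0.1031, 0.2463]
ee_rot: [0.972, -0.236, -0.0, -0.002]
ft_force: [0.0, 1.3, 0.0]
grip_width: 1.0
t 1.32 p [0.4399 0.1031 0.2463] yaw -27.3 z [ 0.0002  0.0046 -1.    ] F [0.03 1.32 0.01] T [ 0.052 -0.009  0.051] w 1.0 j [-0.75 -0.08  0.41  1.92  0.03  1.3  -0.83]
```

```bash
python3 -m pendant '[[[2.2,-4.9,0],[0,0,-10],0],[[2.2,-4.8,0],[0,0,-10],0],[[0,0,0],[0,0,-8],0],[[0,0,0],[0,0,0],0]]' 80
python3 st.py
python3 - <<'E'
from h import *
b=manip.camera("side");crop(b,220,140,110,110,7,"pics/s2.png")
E
```

```text
clock: 1.82
position: [0.4855, -0.0023, 0.2466]
ee_rot: [0.88, -0.475, 0.001, -0.002]
ft_force: [0.6, 0.3, -0.8]
grip_width: 1.001
t 1.82 p [ 0.4855 -0.0023  0.2466] yaw -56.69 z [ 0.0039  0.0034 -1.    ] F [ 0.62  0.35 -0.8 ] T [ 0.041 -0.015  0.048] w 1.001 j [-0.62 -0.    0.54  1.85 -0.    1.29 -1.07]
```

View pics/s2.png

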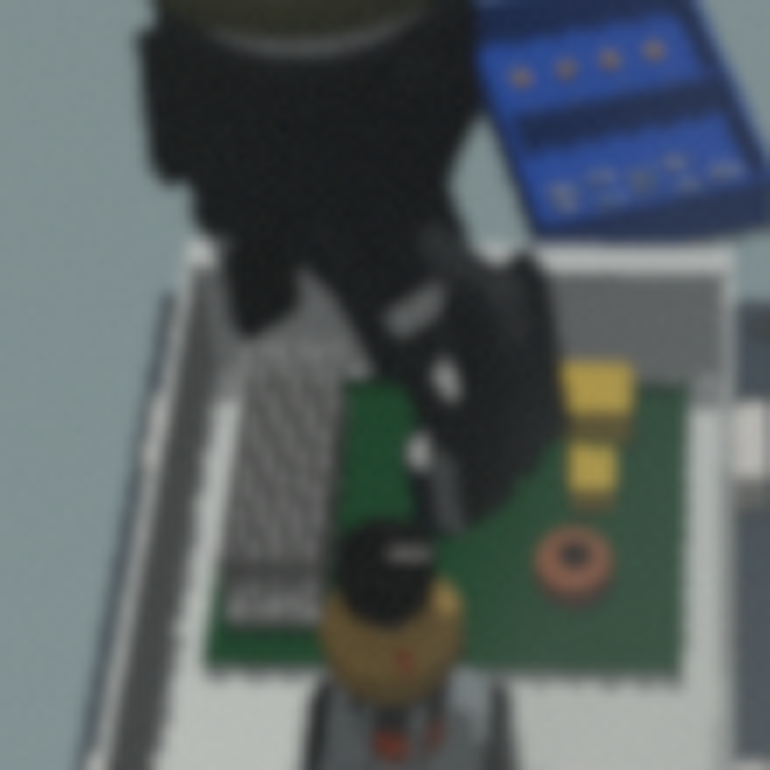

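```bash
python3 -m pendant '[[[0,0.8,-3],[0.1,-0.1,0],0],[[0,0,-3],[0,0,0],0],[[0,0,-3],[0,0,0],0],[[0,0,-1.5],[0,0,0],0],[[0,0,0],[0,0,0],0]]' 20
python3 st.py
```

```text
clock: 2.5
position: [0.4852, 0.0093, 0.1398]
ee_rot: [0.886, -0.464, 0.002, -0.005]
ft_force: [-1.0, -0.2, -0.2]
grip_width: 1.001
t 2.5 p [0.4852 0.0093 0.1398] yaw -55.35 z [ 0.0078  0.0067 -0.9999] F [-0.96 -0.17 -0.22] T [-0.02  -0.06  -0.011] w 1.001 j [-0.62  0.11  0.54  1.99 -0.07  1.05 -1.01]
```

```bash
python3 -m pendant '[[[0,-0.4,-0.5],[-0.4,0.45,0],0],[[0,0,-0.3],[0,0,0],0],[[0,0,0],[0,0,0],0]]' 20
python3 st.py
python3 - <<'E'
from h import *
b=manip.camera("side");crop(b,220,140,110,110,7,"pics/s3.png")
b=manip.camera("top");crop(b,320,180,100,80,8,"pics/t3.png")
E
```

```text
clock: 2.88
position: [0.4866, 0.0054, 0.1335]
ee_rot: [0.886, -0.464, 0.001, -0.001]
ft_force: [-0.2, -0.3, 0.6]
grip_width: 0.999
t 2.88 p [0.4866 0.0054 0.1335] yaw -55.25 z [ 0.0027  0.0002 -1.    ] F [-0.17 -0.32  0.62] T [-0.019 -0.043 -0.015] w 0.999 j [-0.61  0.13  0.54  1.98 -0.08  1.04 -1.  ]
```

View pics/s3.png

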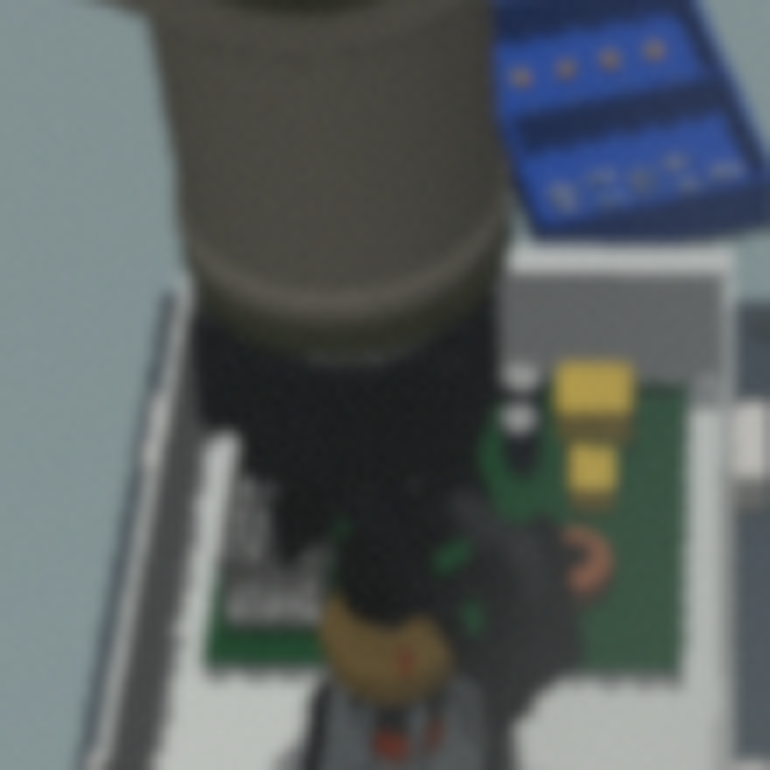

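View pics/t3.png

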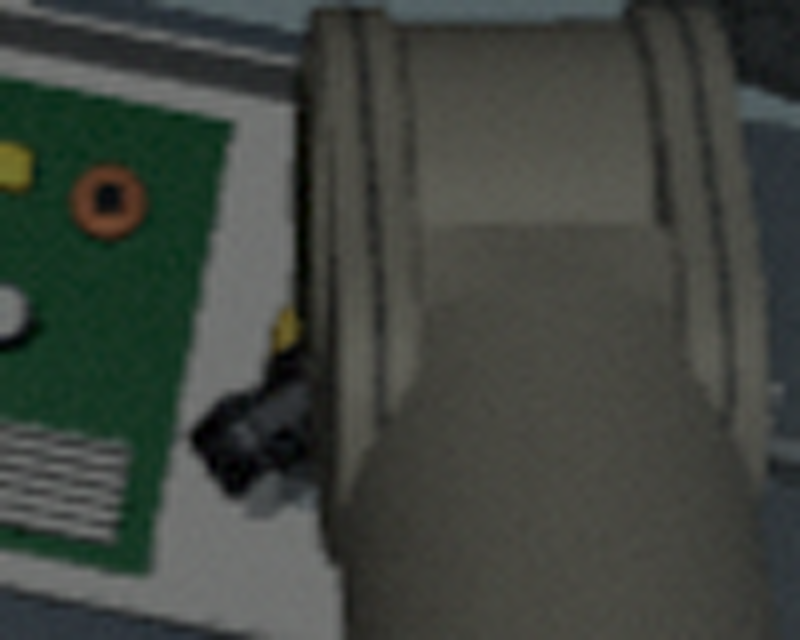

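```bash
python3 -m pendant '[[[-0.1,0,-0.1],[0,0,0],80],[[0,0,0],[0,0,0],100],[[0,0,0],[0,0,0],110],[[0,0,0],[0,0,0],115]]' 20
python3 st.py;python3 -m pendant '[[[0,0,0],[0,0,0],130],[[0,0,0],[0,0,0],140],[[0,0,0],[0,0,0],150]]'; python3 st.py
```

```text
clock: 3.48
position: [0.4856, 0.0055, 0.1329]
ee_rot: [0.886, -0.464, 0.001, -0.001]
ft_force: [0.5, -0.7, -0.2]
grip_width: 0.549
t 3.48 p [0.4856 0.0055 0.1329] yaw -55.26 z [ 0.0032  0.0008 -1.    ] F [ 0.49 -0.65 -0.18] T [0.054 0.117 0.004] w 0.549 j [-0.61  0.13  0.54  1.99 -0.08  1.04 -1.  ]
clock: 3.85
position: [0.4849, 0.0068, 0.1334]
ee_rot: [0.886, -0.463, -0.0, -0.001]
ft_force: [-0.1, -0.5, 0.0]
grip_width: 0.509
t 3.85 p [0.4849 0.0068 0.1334] yaw -55.2 z [ 0.0012  0.0027 -1.    ] F [-0.13 -0.54  0.04] T [0.155 0.07  0.033] w 0.509 j [-0.61  0.13  0.54  1.99 -0.08  1.05 -1.  ]
```

```bash
python3 -m pendant '[[[0,0,0],[0,0,0],200],[[0,0,0],[0,0,0],255],[[0,0,0],[0,0,0],255]]' 90; python3 st.py; python3 -m pendant '[[[0,0,0],[0,0,1],255],[[0,0,0],[0,0,1],255],[[0,0,0],[0,0,1],255]]'; python3 st.py
```

```text
clock: 4.22
position: [0.4849, 0.0068, 0.1338]
ee_rot: [0.886, -0.463, -0.0, -0.002]
ft_force: [-0.5, -0.3, 1.3]
grip_width: 0.478
t 4.22 p [0.4849 0.0068 0.1338] yaw -55.22 z [ 0.001   0.0033 -1.    ] F [-0.46 -0.28  1.31] T [0.362 0.343 0.083] w 0.478 j [-0.61  0.13  0.54  1.99 -0.08  1.05 -1.  ]
clock: 4.6
position: [0.4849, 0.0068, 0.1338]
ee_rot: [0.899, -0.439, -0.0, -0.002]
ft_force: [-1.4, 0.0, 2.8]
grip_width: 0.478
t 4.6 p [0.4849 0.0068 0.1338] yaw -52.05 z [ 0.0008  0.0035 -1.    ] F [-1.37  0.    2.77] T [ 0.334  0.431 -0.101] w 0.478 j [-0.61  0.13  0.54  1.99 -0.08  1.05 -0.94]
```

```bash
for i in 1; do python3 -m pendant '[[[0,0,0],[0,0,1],255],[[0,0,0],[0,0,1],255],[[0,0,0],[0,0,1],255],[[0,0,0],[0,0,1],255]]'; done; python3 st.py; python3 -m pendant '[[[0,0,0],[0,0,1],255],[[0,0,0],[0,0,1],255],[[0,0,0],[0,0,1],255],[[0,0,0],[0,0,1],255]]'; python3 st.py
```

```text
clock: 5.1
position: [0.4849, 0.0068, 0.1339]
ee_rot: [0.914, -0.405, -0.0, -0.002]
ft_force: [-1.4, -0.3, 2.6]
grip_width: 0.478
t 5.1 p [0.4849 0.0068 0.1339] yaw -47.78 z [ 0.0006  0.0036 -1.    ] F [-1.41 -0.32  2.6 ] T [ 0.303  0.477 -0.138] w 0.478 j [-0.6   0.13  0.53  1.99 -0.08  1.05 -0.87]
clock: 5.6
position: [0.485, 0.0067, 0.1339]
ee_rot: [0.929, -0.37, -0.0, -0.002]
ft_force: [-0.8, 0.6, 2.6]
grip_width: 0.482
t 5.6 p [0.485  0.0067 0.1339] yaw -43.48 z [ 0.0004  0.0035 -1.    ] F [-0.77  0.59  2.64] T [ 0.23   0.461 -0.082] w 0.482 j [-0.6   0.13  0.53  1.99 -0.08  1.05 -0.79]
```

Run:
```python
from h import *
b=manip.camera("side");crop(b,245,195,70,60,10,"pics/s4.png")
```

```text
(no output)
```

View pics/s4.png

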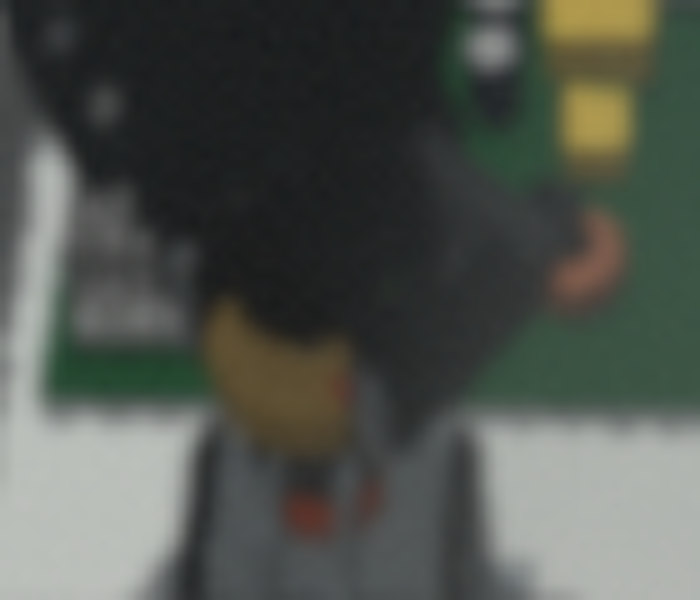

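```bash
python3 -m pendant '[[[0,0,0],[0,0,2],255],[[0,0,0.01],[0,0,2],255],[[0,0,0],[0,0,2],255],[[0,0,0.01],[0,0,2],255],[[0,0,0],[0,0,2],255],[[0,0,0.01],[0,0,2],255],[[0,0,0],[0,0,2],255],[[0,0,0.01],[0,0,2],255]]'; python3 st.py; python3 -m pendant '[[[0,0,0],[0,0,2],255],[[0,0,0.01],[0,0,2],255],[[0,0,0],[0,0,2],255],[[0,0,0.01],[0,0,2],255],[[0,0,0],[0,0,2],255],[[0,0,0.01],[0,0,2],255],[[0,0,0],[0,0,2],255],[[0,0,0.01],[0,0,2],255]]'; python3 st.py
```

```text
clock: 6.65
position: [0.4851, 0.0066, 0.134]
ee_rot: [0.974, -0.228, -0.0, -0.001]
ft_force: [1.3, -0.3, -0.6]
grip_width: 0.48
t 6.65 p [0.4851 0.0066 0.134 ] yaw -26.31 z [-0.0003  0.0031 -1.    ] F [ 1.31 -0.34 -0.64] T [ 0.158  0.082 -0.082] w 0.48 j [-0.57  0.13  0.5   1.98 -0.07  1.05 -0.5 ]
clock: 7.65
position: [0.4853, 0.0065, 0.1342]
ee_rot: [0.997, -0.08, -0.0, -0.001]
ft_force: [3.5, 0.9, -4.2]
grip_width: 0.478
t 7.65 p [0.4853 0.0065 0.1342] yaw -9.14 z [-0.0008  0.0024 -1.    ] F [ 3.54  0.87 -4.24] T [ 0.04  -0.171 -0.08 ] w 0.478 j [-0.55  0.13  0.48  1.98 -0.07  1.05 -0.2 ]
```

Run:
```python
from h import *
b=manip.camera("side");crop(b,245,195,70,60,10,"pics/s5.png")
```

```text
(no output)
```

View pics/s5.png

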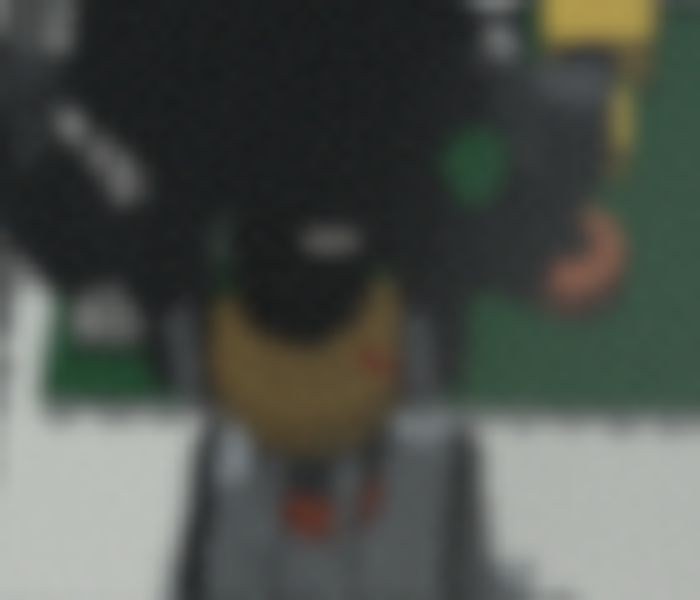

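```bash
python3 -m pendant '[[[0,0,0],[0,0,3],255],[[0,0,0],[0,0,3],255],[[0,0,0],[0,0,3],255],[[0,0,0],[0,0,3],255],[[0,0,0],[0,0,3],255],[[0,0,0],[0,0,3],255],[[0,0,0],[0,0,3],255],[[0,0,0],[0,0,3],255],[[0,0,0],[0,0,3],255],[[0,0,0],[0,0,3],255]]'; python3 st.py; python3 -m pendant '[[[0,0,0],[0,0,3],255],[[0,0,0.01],[0,0,3],255],[[0,0,0],[0,0,3],255],[[0,0,0.01],[0,0,3],255],[[0,0,0],[0,0,3],255],[[0,0,0.01],[0,0,3],255],[[0,0,0],[0,0,3],255],[[0,0,0],[0,0,3],255],[[0,0,0],[0,0,3],255],[[0,0,0],[0,0,3],255],[[0,0,0],[0,0,3],255],[[0,0,0],[0,0,3],255]]'; python3 st.py
python3 - <<'E'
from h import *
b=manip.camera("side");crop(b,245,195,70,60,10,"pics/s6.png")
E
```

```text
clock: 8.95
position: [0.4857, 0.0065, 0.1344]
ee_rot: [0.981, 0.193, -0.0, -0.001]
ft_force: [1.2, -0.2, -2.2]
grip_width: 0.481
t 8.95 p [0.4857 0.0065 0.1344] yaw 22.25 z [-0.0011  0.0008 -1.    ] F [ 1.23 -0.19 -2.19] T [-0.144  0.045  0.   ] w 0.481 j [-0.52  0.13  0.44  1.98 -0.06  1.05  0.34]
clock: 10.45
position: [0.4862, 0.0068, 0.1347]
ee_rot: [0.866, 0.5, -0.0, 0.001]
ft_force: [2.4, 0.7, -1.4]
grip_width: 0.48
t 10.45 p [0.4862 0.0068 0.1347] yaw 59.95 z [ 0.0002 -0.0019 -1.    ] F [ 2.41  0.73 -1.39] T [-0.145 -0.143 -0.062] w 0.48 j [-0.47  0.12  0.39  1.98 -0.05  1.05  0.99]
```

View pics/s6.png

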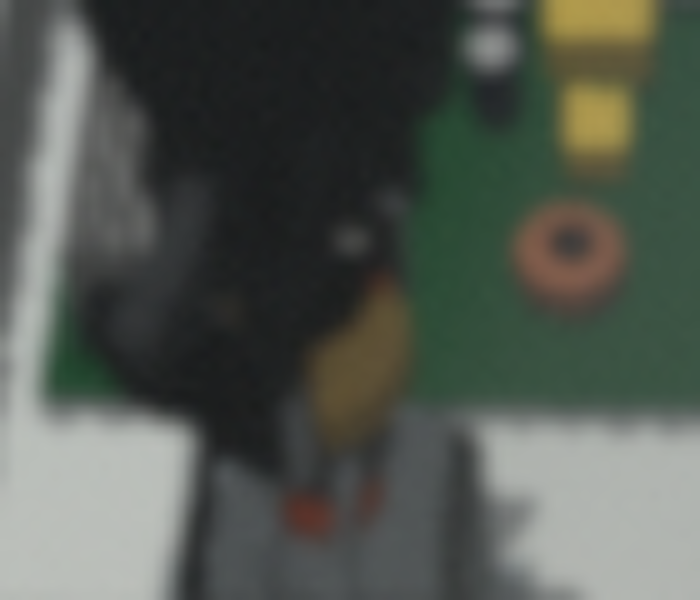

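```bash
python3 -m pendant '[[[0,0,0],[0,0,0],150],[[0,0,0],[0,0,0],60],[[0,0,0],[0,0,0],60],[[0,0,1.2],[0,0,0],60],[[0,0,1.2],[0,0,10],60],[[0,0,0],[0,0,10],60],[[0,0,0],[0,0,10],60],[[0,0,0],[0,0,10],60],[[0,0,0],[0,0,10],60],[[0,0,0],[0,0,10],60],[[0,0,0],[0,0,10],60],[[0,0,0],[0,0,0],60]]' 20; python3 st.py;python3 - <<'E'
from h import *
b=manip.camera("side");crop(b,245,195,70,60,10,"pics/s7.png")
E
```

```text
clock: 12.0
position: [0.4883, 0.0067, 0.1681]
ee_rot: [0.407, 0.913, 0.003, 0.003]
ft_force: [-0.2, 0.8, -0.1]
grip_width: 0.766
t 12.0 p [0.4883 0.0067 0.1681] yaw 131.97 z [ 0.0079  0.0034 -1.    ] F [-0.17  0.76 -0.07] T [-0.014  0.054  0.039] w 0.766 j [-0.42  0.08  0.33  1.94 -0.03  1.12  2.23]
```

View pics/s7.png

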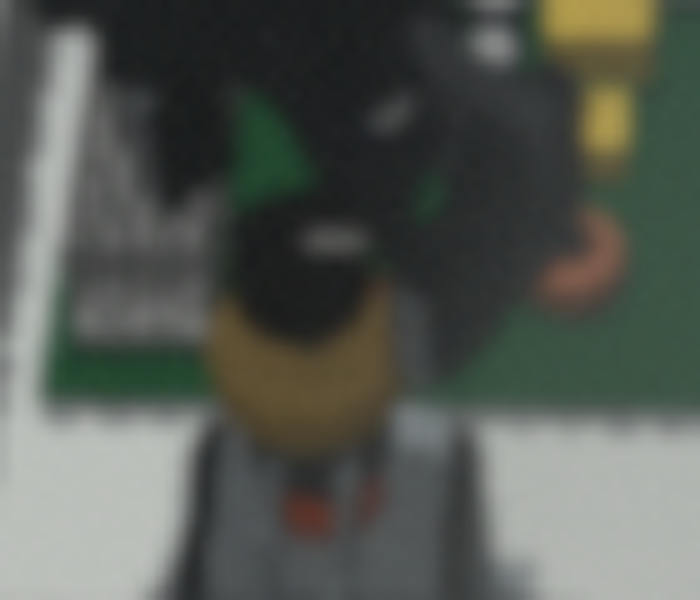

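```bash
python3 -m pendant '[[[-0.25,0,-0.6],[-0.2,0.4,4],80],[[0,0,-0.2],[0,0,0],110],[[0,0,0],[0,0,0],130],[[0,0,0],[0,0,0],145]]' 20; python3 st.py
```

```text
clock: 12.55
position: [0.4863, 0.0067, 0.1612]
ee_rot: [0.382, 0.924, 0.001, 0.001]
ft_force: [-0.5, -0.0, 0.1]
grip_width: 0.432
t 12.55 p [0.4863 0.0067 0.1612] yaw 135.11 z [ 0.0025  0.0005 -1.    ] F [-0.5  -0.04  0.07] T [-0.01  -0.043 -0.002] w 0.432 j [-0.41  0.09  0.32  1.95 -0.03  1.11  2.28]
```

```bash
python3 -m pendant '[[[-0.05,0,-0.15],[0,0,0],155],[[0,0,0],[0,0,0],165],[[0,0,0],[0,0,0],175],[[0,0,0],[0,0,0],185],[[0,0,0],[0,0,0],195]]' 20; python3 st.py;  python3 -m pendant '[[[0,0,0],[0,0,0],255],[[0,0,0],[0,0,0],255]]' 50; python3 st.py
```

```text
clock: 13.18
position: [0.4855, 0.0071, 0.1599]
ee_rot: [0.382, 0.924, 0.001, 0.001]
ft_force: [-0.8, 1.0, 1.5]
grip_width: 0.345
t 13.18 p [0.4855 0.0071 0.1599] yaw 135.03 z [ 0.0018  0.001  -1.    ] F [-0.81  1.    1.49] T [0.136 0.34  0.022] w 0.345 j [-0.41  0.09  0.32  1.95 -0.03  1.1   2.28]
clock: 13.42
position: [0.4855, 0.0071, 0.16]
ee_rot: [0.382, 0.924, 0.001, 0.001]
ft_force: [-2.4, 0.8, 2.1]
grip_width: 0.336
t 13.43 p [0.4855 0.0071 0.16  ] yaw 135.03 z [ 0.0018  0.0011 -1.    ] F [-2.39  0.84  2.13] T [0.158 0.472 0.011] w 0.336 j [-0.41  0.09  0.32  1.95 -0.03  1.1   2.28]
```

```bash
cat > s.sh <<'E'
python3 st.py | sed 's/ j .*//; s/ z \[/ [/' | tee -a log.txt
E
chmod +x s.sh
python3 -m pendant '[[[0,0,-0.01],[0,0,-3],255],[[0,0,0],[0,0,-3],255],[[0,0,0],[0,0,-3],255],[[0,0,0],[0,0,-3],255]]' >/dev/null; ./s.sh;  python3 -m pendant '[[[0,0,-0.01],[0,0,-3],255],[[0,0,0],[0,0,-3],255],[[0,0,0],[0,0,-3],255]]'>/dev/null; ./s.sh; python3 -m pendant '[[[0,0,-0.01],[0,0,-3],255],[[0,0,0],[0,0,-3],255],[[0,0,0],[0,0,-3],255]]'>/dev/null; ./s.sh; python3 -m pendant '[[[0,0,0],[0,0,-3],255]]'>/dev/null; ./s.sh; python3 -m pendant '[[[0,0,0],[0,0,-3],255]]'>/dev/null; ./s.sh;python3 -m pendant '[[[0,0,0],[0,0,-3],255]]'>/dev/null; ./s.sh
```

```text
t 13.93 p [0.4854 0.0072 0.1599] yaw 122.68 [ 0.0019  0.0007 -1.    ] F [-2.06  0.69  0.53] T [0.18  0.436 0.055] w 0.331
t 14.3 p [0.4854 0.0072 0.1598] yaw 113.37 [ 0.002   0.0004 -1.    ] F [-3.25  0.56  2.53] T [ 0.241  0.42  -0.012] w 0.336
t 14.68 p [0.4854 0.0072 0.1598] yaw 104.07 [ 0.002   0.0001 -1.    ] F [-1.5   0.74  1.43] T [ 0.172  0.432 -0.003] w 0.333
t 14.8 p [0.4854 0.0072 0.1597] yaw 100.97 [ 0.0019 -0.     -1.    ] F [-1.74  1.28  2.66] T [0.196 0.348 0.045] w 0.335
t 14.93 p [0.4854 0.0072 0.1597] yaw 97.87 [ 0.0019 -0.0001 -1.    ] F [-2.57  0.57  2.03] T [ 0.16   0.437 -0.006] w 0.337
t 15.05 p [0.4854 0.0073 0.1597] yaw 94.77 [ 0.0019 -0.0002 -1.    ] F [-3.43 -0.11  2.13] T [0.176 0.443 0.028] w 0.333
```

```bash
python3 -m pendant '[[[0,0,-0.01],[0,0,-3],255],[[0,0,0],[0,0,-3],255]]' >/dev/null; ./s.sh
python3 -m pendant '[[[0,0,0],[0,0,-3],255],[[0,0,0],[0,0,-3],255]]' >/dev/null; ./s.sh
python3 -m pendant '[[[0,0,-0.01],[0,0,-3],255],[[0,0,0],[0,0,-3],255]]' >/dev/null; ./s.sh
python3 -m pendant '[[[0,0,0],[0,0,-3],255],[[0,0,0],[0,0,-3],255]]' >/dev/null; ./s.sh
python3 -m pendant '[[[0,0,-0.01],[0,0,-3],255],[[0,0,0],[0,0,-3],255]]' >/dev/null; ./s.sh
python3 -m pendant '[[[0,0,0],[0,0,-3],255],[[0,0,0],[0,0,-3],255]]' >/dev/null; ./s.sh
python3 -m pendant '[[[0,0,-0.01],[0,0,-3],255],[[0,0,0],[0,0,-3],255]]' >/dev/null; ./s.sh
python3 -m pendant '[[[0,0,0],[0,0,-3],255],[[0,0,0],[0,0,-3],255]]' >/dev/null; ./s.sh
```

```text
t 15.3 p [0.4854 0.0073 0.1596] yaw 88.57 [ 0.0019 -0.0004 -1.    ] F [-2.52  1.12  1.59] T [0.217 0.454 0.034] w 0.334
t 15.55 p [0.4854 0.0073 0.1596] yaw 82.36 [ 0.0018 -0.0006 -1.    ] F [-1.54  0.92  1.78] T [0.181 0.437 0.048] w 0.329
t 15.8 p [0.4854 0.0073 0.1595] yaw 76.16 [ 0.0017 -0.0008 -1.    ] F [-1.48  1.04  2.19] T [0.186 0.44  0.024] w 0.333
t 16.05 p [0.4854 0.0073 0.1595] yaw 69.96 [ 0.0017 -0.001  -1.    ] F [-1.75 -0.02  2.15] T [0.164 0.445 0.063] w 0.336
t 16.3 p [0.4854 0.0074 0.1594] yaw 63.76 [ 0.0016 -0.0011 -1.    ] F [-2.5   0.47  1.91] T [0.15  0.521 0.09 ] w 0.33
t 16.55 p [0.4854 0.0074 0.1594] yaw 57.56 [ 0.0015 -0.0013 -1.    ] F [-1.57  0.83  2.64] T [0.196 0.399 0.066] w 0.332
t 16.8 p [0.4855 0.0074 0.1593] yaw 51.35 [ 0.0014 -0.0014 -1.    ] F [-2.76  1.11  1.61] T [0.162 0.433 0.059] w 0.333
t 17.05 p [0.4855 0.0074 0.1593] yaw 45.15 [ 0.0013 -0.0016 -1.    ] F [-2.1   0.97  2.02] T [0.197 0.451 0.012] w 0.335
```

```bash
python3 - <<'E'
from h import *
b=manip.camera("side");crop(b,245,195,70,60,10,"pics/s8.png")
E
python3 -m pendant '[[[0,0,-0.01],[0,0,-3],255],[[0,0,0],[0,0,-3],255]]' >/dev/null; ./s.sh
python3 -m pendant '[[[0,0,0],[0,0,-3],255],[[0,0,0],[0,0,-3],255]]' >/dev/null; ./s.sh
python3 -m pendant '[[[0,0,-0.01],[0,0,-3],255],[[0,0,0],[0,0,-3],255]]' >/dev/null; ./s.sh
python3 -m pendant '[[[0,0,0],[0,0,-3],255],[[0,0,0],[0,0,-3],255]]' >/dev/null; ./s.sh
python3 -m pendant '[[[0,0,-0.01],[0,0,-3],255],[[0,0,0],[0,0,-3],255]]' >/dev/null; ./s.sh
python3 -m pendant '[[[0,0,0],[0,0,-3],255],[[0,0,0],[0,0,-3],255]]' >/dev/null; ./s.sh
```

```text
t 17.35 p [0.4855 0.0074 0.1592] yaw 38.93 [ 0.001  -0.0017 -1.    ] F [-2.31  0.7   2.33] T [0.205 0.411 0.055] w 0.334
t 17.6 p [0.4855 0.0074 0.1592] yaw 32.84 [ 0.0009 -0.0018 -1.    ] F [-1.72  0.45  2.8 ] T [0.122 0.402 0.007] w 0.335
t 17.85 p [0.4855 0.0074 0.1591] yaw 26.75 [ 0.0007 -0.0019 -1.    ] F [-1.8  -0.2   2.23] T [0.194 0.439 0.06 ] w 0.332
t 18.1 p [0.4855 0.0074 0.159 ] yaw 20.66 [ 0.0005 -0.002  -1.    ] F [-1.47 -0.19  1.83] T [0.192 0.429 0.029] w 0.334
t 18.35 p [0.4856 0.0074 0.159 ] yaw 14.57 [ 0.0005 -0.002  -1.    ] F [-1.38  1.42  1.14] T [0.161 0.403 0.071] w 0.335
t 18.6 p [0.4855 0.0074 0.159 ] yaw 8.48 [ 0.0002 -0.0021 -1.    ] F [-1.63  1.2   1.45] T [ 0.148  0.352 -0.038] w 0.335
```

View pics/s8.png

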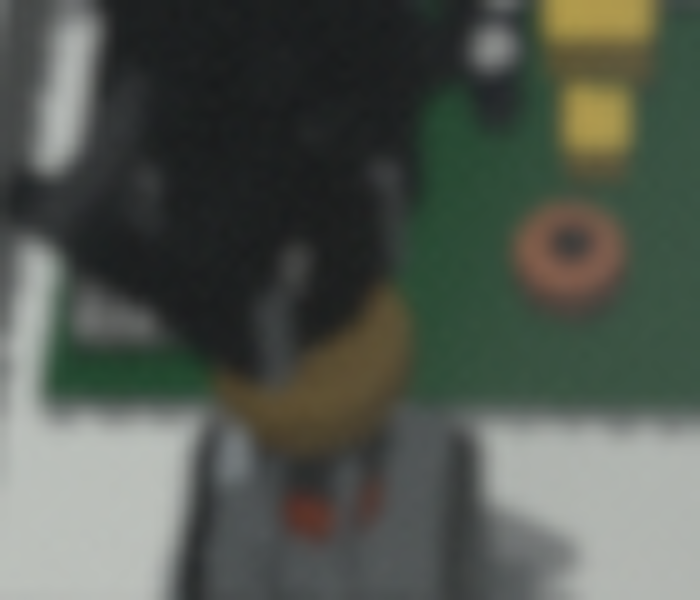

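```bash
python3 -m pendant '[[[0,0,-0.01],[0,0,-3],255],[[0,0,0],[0,0,-3],255]]' >/dev/null; ./s.sh
python3 -m pendant '[[[0,0,0],[0,0,-3],255],[[0,0,0],[0,0,-3],255]]' >/dev/null; ./s.sh
python3 -m pendant '[[[0,0,-0.01],[0,0,-3],255],[[0,0,0],[0,0,-3],255]]' >/dev/null; ./s.sh
python3 -m pendant '[[[0,0,0],[0,0,-3],255],[[0,0,0],[0,0,-3],255]]' >/dev/null; ./s.sh
python3 -m pendant '[[[0,0,-0.01],[0,0,-3],255],[[0,0,0],[0,0,-3],255]]' >/dev/null; ./s.sh
python3 -m pendant '[[[0,0,0],[0,0,-3],255],[[0,0,0],[0,0,-3],255]]' >/dev/null; ./s.sh
python3 -m pendant '[[[0,0,-0.01],[0,0,-3],255],[[0,0,0],[0,0,-3],255]]' >/dev/null; ./s.sh
python3 -m pendant '[[[0,0,0],[0,0,-3],255],[[0,0,0],[0,0,-3],255]]' >/dev/null; ./s.sh
```

```text
t 18.85 p [0.4856 0.0074 0.1589] yaw 2.39 [ 0.     -0.0021 -1.    ] F [-2.48  1.37  1.57] T [0.153 0.433 0.052] w 0.333
t 19.1 p [0.4856 0.0074 0.1589] yaw -3.7 [-0.0002 -0.0022 -1.    ] F [-2.62 -0.03  2.38] T [0.178 0.393 0.036] w 0.334
t 19.35 p [0.4856 0.0074 0.1588] yaw -9.79 [-0.0004 -0.0021 -1.    ] F [-2.45  1.14  2.03] T [0.177 0.414 0.041] w 0.33
t 19.6 p [0.4856 0.0074 0.1588] yaw -15.89 [-0.0005 -0.0021 -1.    ] F [-1.4   0.98  2.16] T [ 0.221  0.363 -0.008] w 0.333
t 19.85 p [0.4857 0.0074 0.1587] yaw -21.98 [-0.0007 -0.002  -1.    ] F [-2.43  1.26  2.15] T [0.201 0.404 0.046] w 0.334
t 20.1 p [0.4857 0.0074 0.1587] yaw -28.07 [-0.0009 -0.002  -1.    ] F [-1.88  0.83  1.69] T [0.166 0.398 0.046] w 0.333
t 20.35 p [0.4857 0.0074 0.1586] yaw -34.15 [-0.0011 -0.0019 -1.    ] F [-2.05  0.04  2.62] T [0.223 0.398 0.1  ] w 0.336
t 20.6 p [0.4857 0.0074 0.1586] yaw -40.24 [-0.0012 -0.0018 -1.    ] F [-2.33  0.35  1.6 ] T [0.218 0.434 0.071] w 0.334
```

```bash
python3 -m pendant '[[[0,0,-0.01],[0,0,-3],255],[[0,0,0],[0,0,-3],255]]' >/dev/null; ./s.sh
python3 -m pendant '[[[0,0,0],[0,0,-3],255],[[0,0,0],[0,0,-3],255]]' >/dev/null; ./s.sh
python3 -m pendant '[[[0,0,-0.01],[0,0,-3],255],[[0,0,0],[0,0,-3],255]]' >/dev/null; ./s.sh
python3 -m pendant '[[[0,0,0],[0,0,-3],255],[[0,0,0],[0,0,-3],255]]' >/dev/null; ./s.sh
python3 -m pendant '[[[0,0,-0.01],[0,0,-3],255],[[0,0,0],[0,0,-3],255]]' >/dev/null; ./s.sh
python3 -m pendant '[[[0,0,0],[0,0,-3],255],[[0,0,0],[0,0,-3],255]]' >/dev/null; ./s.sh
```

```text
t 20.85 p [0.4857 0.0074 0.1585] yaw -46.32 [-0.0014 -0.0017 -1.    ] F [-1.44  0.89  1.85] T [0.146 0.412 0.128] w 0.333
t 21.1 p [0.4858 0.0074 0.1585] yaw -52.4 [-0.0015 -0.0016 -1.    ] F [-1.68  0.93  2.57] T [0.123 0.399 0.097] w 0.335
t 21.35 p [0.4858 0.0074 0.1585] yaw -58.48 [-0.0017 -0.0015 -1.    ] F [-1.35  1.    1.62] T [0.168 0.479 0.115] w 0.33
t 21.6 p [0.4858 0.0074 0.1584] yaw -64.54 [-0.0019 -0.0015 -1.    ] F [-2.96  0.26  2.11] T [0.249 0.398 0.153] w 0.333
t 21.85 p [0.4858 0.0074 0.1584] yaw -70.62 [-0.002  -0.0013 -1.    ] F [-2.8   0.58  1.31] T [0.181 0.465 0.185] w 0.332
t 22.1 p [0.4858 0.0073 0.1583] yaw -76.68 [-0.0021 -0.0013 -1.    ] F [-2.27  0.45  1.06] T [0.189 0.429 0.178] w 0.335
```

```bash
cat > fit.py <<'E'
import re,numpy as np
from scipy.optimize import curve_fit
d=[(float(re.search(r'yaw (\S+)',l)[1]),float(re.search(r'T \[(.*?)\]',l)[1].split()[2])) for l in open('log.txt')]
d=np.array(d);x=np.radians(135-d[:,0]);y=d[:,1]
for k in (None,.12):
    f=(lambda x,b,t,s:b+s*np.maximum(0,x-t)) if k is None else (lambda x,b,t:b+.12*np.maximum(0,x-t))
    p,c=curve_fit(f,x,y,[.035,3,.12][:3 if k is None else 2]);print(p,np.sqrt(np.diag(c)),"touch yaw",135-np.degrees(p[1]),"past",x[-1]-p[1])
E
python3 fit.py
```

```text
[0.03366667 2.67553856 0.14435766] [0.0058769  0.1349733  0.02987967] touch yaw -18.29706743132502 past 1.0189744002932088
[0.03547826 2.61837851] [0.0060222 0.0882301] touch yaw -15.022037608018763 past 1.0761344538109112
```

```bash
python3 -m pendant '[[[0,0,-0.01],[0,0,-3],255],[[0,0,0],[0,0,-3],255]]' >/dev/null; ./s.sh
python3 -m pendant '[[[0,0,0],[0,0,-3],255],[[0,0,0],[0,0,-3],255]]' >/dev/null; ./s.sh
python3 -m pendant '[[[0,0,-0.01],[0,0,-3],255],[[0,0,0],[0,0,-3],255]]' >/dev/null; ./s.sh
python3 -m pendant '[[[0,0,0],[0,0,-3],255],[[0,0,0],[0,0,-3],255]]' >/dev/null; ./s.sh
python3 -m pendant '[[[0,0,-0.01],[0,0,-3],255],[[0,0,0],[0,0,-3],255]]' >/dev/null; ./s.sh
python3 fit.py
```

```text
t 22.35 p [0.4858 0.0073 0.1583] yaw -82.74 [-0.0022 -0.0012 -1.    ] F [-1.67  0.44  1.31] T [0.172 0.324 0.238] w 0.334
t 22.6 p [0.4858 0.0073 0.1582] yaw -88.81 [-0.0023 -0.0011 -1.    ] F [-2.49  0.52  2.19] T [0.182 0.372 0.251] w 0.333
t 22.85 p [0.4858 0.0073 0.1582] yaw -94.85 [-0.0023 -0.001  -1.    ] F [-2.8   1.31  2.76] T [0.208 0.46  0.274] w 0.334
t 23.1 p [0.4858 0.0073 0.1582] yaw -100.91 [-0.0023 -0.001  -1.    ] F [-1.64  1.54  1.71] T [0.229 0.366 0.272] w 0.331
t 23.35 p [0.4858 0.0072 0.1581] yaw -106.95 [-0.0024 -0.0009 -1.    ] F [-1.79  0.1   2.22] T [0.237 0.376 0.292] w 0.335
[0.03416    2.77518633 0.18060398] [0.00553681 0.08908987 0.01732969] touch yaw -24.006463962581222 past 1.4476377970995284
[0.03522727 2.45446783] [0.00703752 0.08882723] touch yaw -5.630647863766626 past 1.7683562907648227
```

```bash
python3 -m pendant '[[[0,0,0],[0,0,0],255],[[0,0,0],[0,0,0],255]]' >/dev/null; ./s.sh
python3 -m pendant '[[[0,0,0],[0,0,0],255]]' >/dev/null; ./s.sh
python3 -m pendant '[[[0,0,0],[0,0,0],150],[[0,0,0],[0,0,0],80],[[0,0,0],[0,0,0],60],[[0,0,0],[0,0,0],60]]' 20; ./s.sh
python3 - <<'E'
from h import *
b=manip.camera("side");crop(b,245,195,70,60,10,"pics/s9.png")
E
```

```text
t 23.6 p [0.4858 0.0072 0.1581] yaw -106.8 [-0.0024 -0.001  -1.    ] F [-1.91  1.45  1.65] T [0.206 0.382 0.248] w 0.333
t 23.73 p [0.4858 0.0072 0.1581] yaw -106.74 [-0.0023 -0.0009 -1.    ] F [-1.77  1.05  1.85] T [0.184 0.378 0.206] w 0.331
clock: 24.22
position: [0.4863, 0.0067, 0.158]
ee_rot: [-0.597, 0.803, -0.0, -0.001]
ft_force: [0.6, -0.5, 0.2]
grip_width: 0.765
t 24.23 p [0.4863 0.0067 0.158 ] yaw -106.75 [-0.0013 -0.0016 -1.    ] F [ 0.58 -0.54  0.23] T [ 0.017 -0.023  0.051] w 0.765
```

View pics/s9.png

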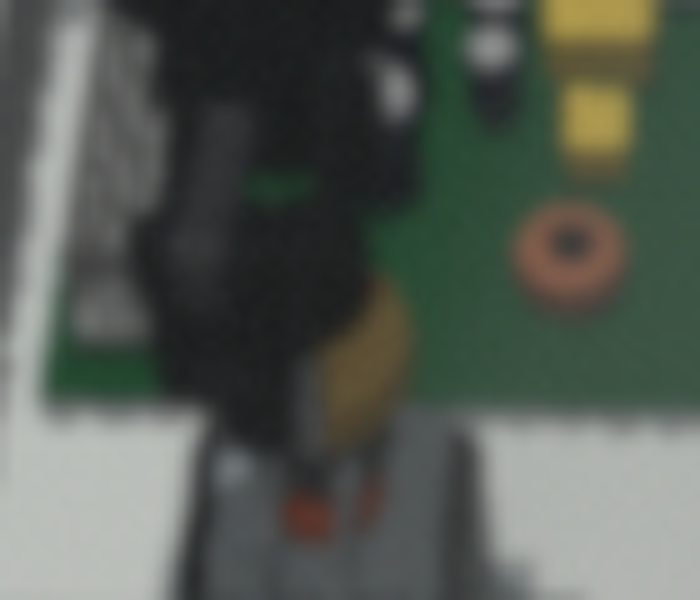

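```bash
python3 -m pendant '[[[0,0,0],[0,0,10.5],60],[[0,0,0],[0,0,10.5],60],[[0,0,0],[0,0,10.5],60],[[0,0,0],[0,0,10.5],60],[[0,0,0],[0,0,10.5],60],[[0,0,0],[0,0,10.5],60],[[0,0,0],[0,0,10.5],60],[[0,0,0],[0,0,10.5],60],[[0,0,0],[0,0,10.5],60]]' ; ./s.sh
python3 - <<'E'
from h import *
b=manip.camera("side");crop(b,245,195,70,60,10,"pics/s10.png")
E
```

```text
clock: 25.4
position: [0.4866, 0.0067, 0.1581]
ee_rot: [0.996, -0.087, 0.001, 0.0]
ft_force: [0.0, -1.3, -0.9]
grip_width: 0.763
t 25.4 p [0.4866 0.0067 0.1581] yaw -10.01 [ 0.0022 -0.0008 -1.    ] F [ 0.01 -1.29 -0.9 ] T [0.018 0.024 0.013] w 0.763
```

View pics/s10.png

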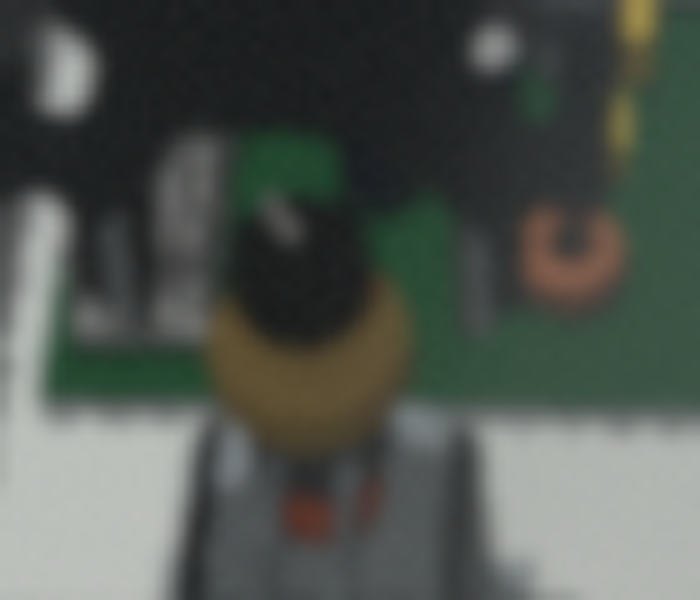

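```bash
python3 -m pendant '[[[-0.1,0,0],[0,0,10.5],40],[[0,0,0],[0,0,10.5],20],[[0,0,0],[0,0,10.5],20],[[0,0,0],[0,0,10.5],20],[[0,0,0],[0,0,10.5],20],[[0,0,0],[0,0,10.5],20],[[0,0,-0.8],[0,0,10.5],20],[[0,0,-0.9],[0,0,0],20],[[0,0,-0.3],[0,0,0],20],[[0,0,0],[0,0,0],60]]' ; ./s.sh
```

```text
clock: 26.7
position: [0.4857, 0.0065, 0.1373]
ee_rot: [0.85, 0.527, 0.001, -0.0]
ft_force: [0.5, 0.7, 0.1]
grip_width: 0.769
t 26.7 p [0.4857 0.0065 0.1373] yaw 63.63 [ 0.0018  0.0019 -1.    ] F [0.49 0.7  0.12] T [0.01 0.   0.01] w 0.769
```

```bash
python3 -m pendant '[[[0,0,-0.25],[-0.1,0.1,0],80],[[0,0,0],[0,0,0],100],[[0,0,0],[0,0,0],110],[[0,0,0],[0,0,0],120],[[0,0,0],[0,0,0],130],[[0,0,0],[0,0,0],140],[[0,0,0],[0,0,0],150],[[0,0,0],[0,0,0],160]]' 20 ; ./s.sh
python3 -m pendant '[[[0,0,0],[0,0,0],255],[[0,0,0],[0,0,0],255]]' 90; ./s.sh
```

```text
clock: 27.7
position: [0.4862, 0.0069, 0.1354]
ee_rot: [0.851, 0.526, 0.001, 0.0]
ft_force: [0.3, 1.5, 0.5]
grip_width: 0.504
t 27.7 p [0.4862 0.0069 0.1354] yaw 63.44 [ 0.0012  0.0007 -1.    ] F [0.34 1.49 0.49] T [0.212 0.035 0.023] w 0.504
clock: 27.95
position: [0.4863, 0.0069, 0.1359]
ee_rot: [0.851, 0.526, 0.001, -0.0]
ft_force: [0.2, 0.4, 0.5]
grip_width: 0.474
t 27.95 p [0.4863 0.0069 0.1359] yaw 63.44 [ 0.0012  0.0009 -1.    ] F [0.17 0.4  0.54] T [ 0.206  0.068 -0.011] w 0.474
```

```bash
mv log.txt log1.txt
python3 -m pendant '[[[0,0,-0.01],[0,0,-3],255],[[0,0,0],[0,0,-3],255],[[0,0,0],[0,0,-3],255],[[0,0,0],[0,0,-3],255]]' 110 >/dev/null; ./s.sh
python3 -m pendant '[[[0,0,-0.01],[0,0,-3],255],[[0,0,0],[0,0,-3],255],[[0,0,0],[0,0,-3],255],[[0,0,0],[0,0,-3],255]]' >/dev/null; ./s.sh
python3 -m pendant '[[[0,0,-0.01],[0,0,-3],255],[[0,0,0],[0,0,-3],255],[[0,0,0],[0,0,-3],255]]' >/dev/null; ./s.sh
python3 -m pendant '[[[0,0,-0.01],[0,0,-2],255],[[0,0,0],[0,0,-2],255],[[0,0,0],[0,0,-2],255]]' >/dev/null; ./s.sh
python3 -m pendant '[[[0,0,-0.01],[0,0,-2],255],[[0,0,0],[0,0,-2],255],[[0,0,0],[0,0,-2],255]]' >/dev/null; ./s.sh
python3 -m pendant '[[[0,0,-0.01],[0,0,-2],255],[[0,0,0],[0,0,-2],255],[[0,0,0],[0,0,-2],255]]' >/dev/null; ./s.sh
```

```text
t 28.45 p [0.4862 0.0068 0.1359] yaw 51.08 [ 0.0012  0.0006 -1.    ] F [-0.97  0.82  2.2 ] T [0.124 0.098 0.   ] w 0.467
t 28.95 p [0.4861 0.0067 0.1359] yaw 38.67 [ 0.0011  0.0003 -1.    ] F [-1.04 -0.2   1.16] T [0.18  0.047 0.077] w 0.471
t 29.32 p [0.486  0.0066 0.1358] yaw 29.36 [ 0.001   0.0002 -1.    ] F [-0.26  0.35  1.29] T [0.18  0.068 0.041] w 0.474
t 29.7 p [0.4859 0.0066 0.1357] yaw 23.07 [ 0.0009  0.0001 -1.    ] F [-0.99 -0.3   1.97] T [0.139 0.197 0.004] w 0.469
t 30.07 p [0.4858 0.0066 0.1357] yaw 16.67 [ 0.0007  0.     -1.    ] F [-1.47  1.06  2.84] T [0.182 0.204 0.054] w 0.469
t 30.45 p [0.4858 0.0065 0.1356] yaw 10.24 [ 0.0005 -0.0001 -1.    ] F [-2.54  0.54  3.18] T [0.116 0.311 0.066] w 0.474
```

```bash
python3 -m pendant '[[[0,0,-0.01],[0,0,-1.5],255],[[0,0,0],[0,0,-1.5],255],[[0,0,0],[0,0,-1.5],255],[[0,0,0],[0,0,-1.5],255]]' >/dev/null; ./s.sh
python3 -m pendant '[[[0,0,0],[0,0,-1.5],255],[[0,0,0],[0,0,-1.5],255],[[0,0,-0.01],[0,0,-1.5],255],[[0,0,0],[0,0,-1.5],255]]' >/dev/null; ./s.sh
python3 -m pendant '[[[0,0,0],[0,0,-1.5],255],[[0,0,0],[0,0,-1.5],255],[[0,0,-0.01],[0,0,-1.5],255],[[0,0,0],[0,0,-1.5],255]]' >/dev/null; ./s.sh
python3 - <<'E'
from h import *
b=manip.camera("side");crop(b,245,195,70,60,10,"pics/s11.png")
E
```

```text
t 30.95 p [0.4857 0.0065 0.1356] yaw 3.82 [ 0.0003 -0.0002 -1.    ] F [-3.09  0.17  3.53] T [0.132 0.344 0.109] w 0.467
t 31.45 p [0.4856 0.0065 0.1355] yaw -2.6 [ 0.0001 -0.0002 -1.    ] F [-2.88 -0.17  4.13] T [0.068 0.394 0.082] w 0.472
t 31.95 p [0.4855 0.0065 0.1355] yaw -9.02 [-0.0001 -0.0002 -1.    ] F [-3.51  0.38  4.68] T [0.054 0.463 0.141] w 0.469
```

View pics/s11.png

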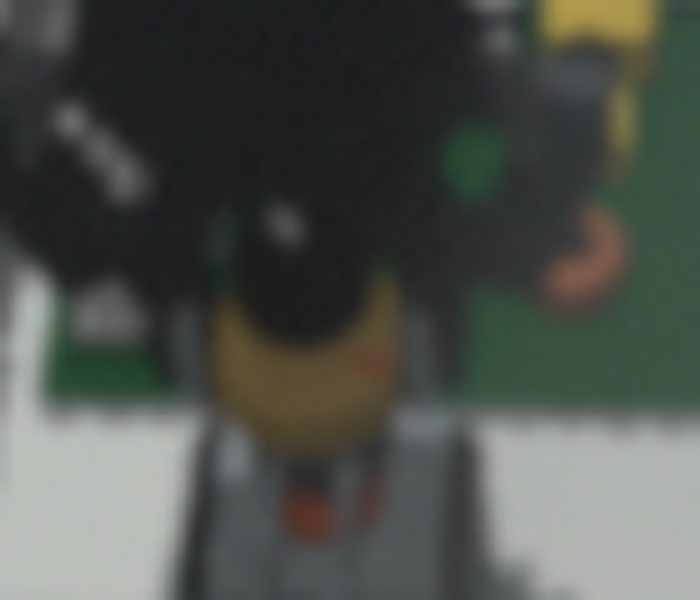

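```bash
python3 -m pendant '[[[0,0,0],[0,0,-1.2],255],[[0,0,0],[0,0,-1.2],255],[[0,0,-0.01],[0,0,-1.2],255],[[0,0,0],[0,0,-1.2],255],[[0,0,0],[0,0,-1.2],255]]' >/dev/null; ./s.sh
python3 -m pendant '[[[0,0,0],[0,0,-1.2],255],[[0,0,0],[0,0,-1.2],255],[[0,0,-0.01],[0,0,-1.2],255],[[0,0,0],[0,0,-1.2],255],[[0,0,0],[0,0,-1.2],255]]' >/dev/null; ./s.sh
python3 -m pendant '[[[0,0,0],[0,0,-1.2],255],[[0,0,0],[0,0,-1.2],255],[[0,0,-0.01],[0,0,-1.2],255],[[0,0,0],[0,0,-1.2],255],[[0,0,0],[0,0,-1.2],255]]' >/dev/null; ./s.sh
python3 -m pendant '[[[0,0,0],[0,0,-1.2],255],[[0,0,0],[0,0,-1.2],255],[[0,0,-0.01],[0,0,-1.2],255],[[0,0,0],[0,0,-1.2],255],[[0,0,0],[0,0,-1.2],255]]' >/dev/null; ./s.sh
```

```text
t 32.62 p [0.4854 0.0065 0.1354] yaw -15.48 [-0.0004 -0.0002 -1.    ] F [-3.73  0.76  4.87] T [0.003 0.5   0.166] w 0.47
t 33.25 p [0.4854 0.0065 0.1354] yaw -21.9 [-0.0006 -0.0003 -1.    ] F [-3.67  0.82  4.89] T [-0.008  0.536  0.218] w 0.474
t 33.88 p [0.4853 0.0066 0.1354] yaw -28.3 [-0.0008 -0.0002 -1.    ] F [-3.81  0.89  5.05] T [0.003 0.562 0.277] w 0.468
t 34.5 p [0.4852 0.0066 0.1353] yaw -34.71 [-0.0011 -0.0002 -1.    ] F [-3.78  0.02  4.77] T [-0.054  0.507  0.263] w 0.474
```

```bash
python3 -m pendant '[[[0,0,0],[0,0,-1.2],255],[[0,0,0],[0,0,-1.2],255],[[0,0,-0.01],[0,0,-1.2],255],[[0,0,0],[0,0,-1.2],255],[[0,0,0],[0,0,-1.2],255]]' >/dev/null; ./s.sh
python3 -m pendant '[[[0,0,0],[0,0,-1.2],255],[[0,0,0],[0,0,-1.2],255],[[0,0,-0.01],[0,0,-1.2],255],[[0,0,0],[0,0,-1.2],255],[[0,0,0],[0,0,-1.2],255]]' >/dev/null; ./s.sh
python3 -m pendant '[[[0,0,0],[0,0,-1.2],255],[[0,0,0],[0,0,-1.2],255],[[0,0,-0.01],[0,0,-1.2],255]]' >/dev/null; ./s.sh
python3 - <<'E'
from h import *
b=manip.camera("side");crop(b,245,195,70,60,10,"pics/s12.png")
E
```

```text
t 35.12 p [0.4851 0.0067 0.1353] yaw -41.1 [-0.0014 -0.0003 -1.    ] F [-3.09  0.25  4.57] T [-0.113  0.579  0.323] w 0.473
t 35.75 p [0.4851 0.0067 0.1353] yaw -47.47 [-0.0016 -0.0004 -1.    ] F [-3.21  0.07  4.63] T [-0.141  0.587  0.4  ] w 0.471
t 36.12 p [0.4851 0.0068 0.1352] yaw -51.29 [-0.0018 -0.0005 -1.    ] F [-5.51  0.92  7.37] T [-0.061  0.783  0.361] w 0.475
```

View pics/s12.png

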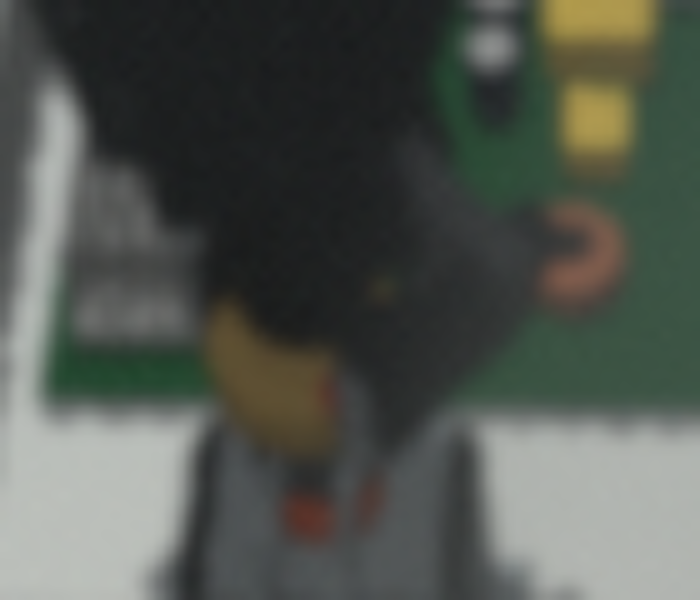

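```bash
python3 -m pendant '[[[0,0,0],[0,0,-1.2],255],[[0,0,0],[0,0,-1.2],255],[[0,0,0],[0,0,-1.2],255]]' >/dev/null; ./s.sh
python3 -m pendant '[[[0,0,0],[0,0,-1.2],255],[[0,0,0],[0,0,-1.2],255]]' >/dev/null; ./s.sh
python3 -m pendant '[[[0,0,0],[0,0,0],255]]' >/dev/null; ./s.sh
```

```text
t 36.55 p [0.4851 0.0068 0.1353] yaw -55.16 [-0.002  -0.0006 -1.    ] F [-3.56  0.26  5.47] T [-0.039  0.625  0.476] w 0.472
t 36.8 p [0.485  0.0069 0.1352] yaw -57.7 [-0.0022 -0.0007 -1.    ] F [-3.95 -0.25  4.87] T [-0.052  0.69   0.496] w 0.471
t 36.92 p [0.485  0.0068 0.1352] yaw -57.76 [-0.0023 -0.0008 -1.    ] F [-3.3  -0.03  5.2 ] T [-0.058  0.657  0.336] w 0.473
```

```bash
python3 -m pendant '[[[0,0,0],[0,0,0],180],[[0,0,0],[0,0,0],120],[[0,0,0],[0,0,0],60],[[0,0,0],[0,0,0],20],[[0,0,0],[0,0,0],0],[[0,0,2],[0,0,0],0],[[0,0,4],[0,0,0],0],[[0,0,4],[0,0,0],0],[[0,3,4],[0,0,0],0],[[-1,6,2],[0,0,0],0],[[-1,6,0],[0,0,0],0],[[0,0,0],[0,0,0],0]]' ; ./s.sh
python3 - <<'E'
from h import *
b=manip.camera("side");crop(b,245,195,70,60,10,"pics/s13.png")
cv2.imwrite("pics/s14.png",b["pixels"][:,:,::-1])
E
```

```text
clock: 38.42
position: [0.4638, 0.1595, 0.3007]
ee_rot: [0.874, -0.486, -0.0, -0.0]
ft_force: [0.1, -0.3, -0.0]
grip_width: 0.997
t 38.42 p [0.4638 0.1595 0.3007] yaw -58.18 [ 0.0004  0.0008 -1.    ] F [ 0.05 -0.28 -0.  ] T [-0.087 -0.05  -0.004] w 0.997
```

View pics/s13.png

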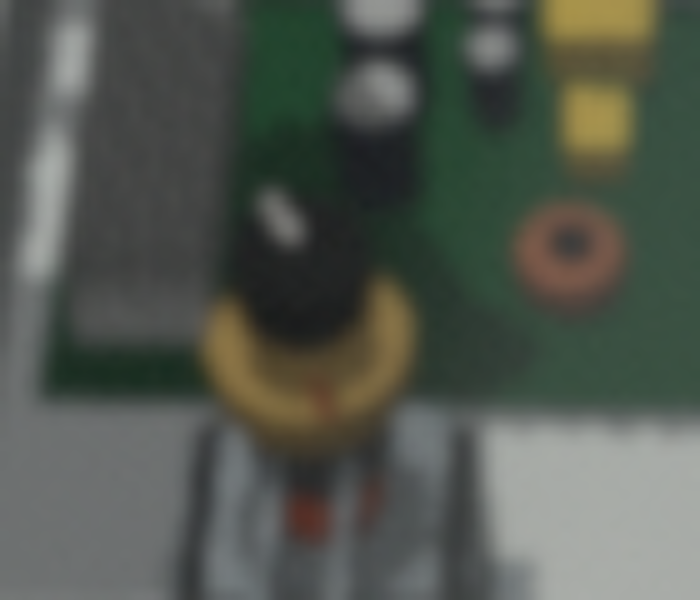

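View pics/s14.png

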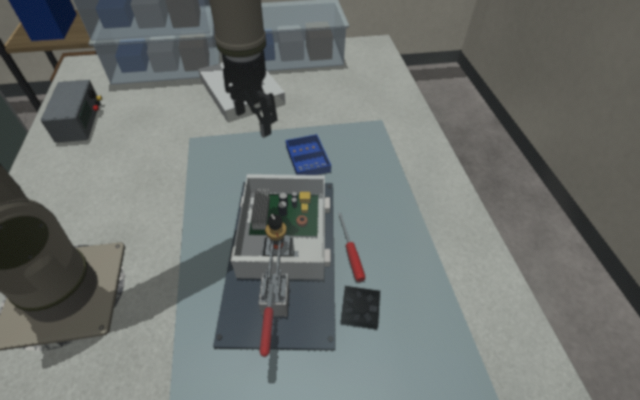

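```bash
python3 -c "
from workcell import manip
print(manip.hand_in())"
```

```text
the job is handed in; nothing more can be done
None
```

I finished the clamp setting and handed the job in at about 38 s of the 72 s allowed. No verdict came back.

- **Slackening:** I turned the lock ring back about 110°, past the 80° at most that it needs to run free.
- **Knob:** I turned it clockwise about 242° in all. A fit to the torque readings put first contact of the foot near 155–160°, so it went about 1.45–1.75 rad past touching, roughly a quarter turn.
- **Tightening:** I turned the ring clockwise again to about 0.45 N m. Readings scattered by about 0.03–0.05 N m, and the last two while turning were 0.48 and 0.50.

**Last checks:**
- The ring's red mark is back at its starting place or a few degrees past it.
- The knob's white mark did not visibly move while the ring was tightened.
- The gripper is clear of everything.
- The screwdriver, fan and tray look unmoved.

**One reading disagreed:** torque on the knob rose about 0.18 N m per rad after contact, against the stated 0.12. By turning angle the foot should press with about 14–19 N. If the rubber is stiffer than stated, it could be about 21–22 N, still inside the 10–25 N band. I could not measure that force directly.

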